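# Fish the fallen rail out of the card tray

## Robot

A 6-joint arm with a two-finger parallel gripper is mounted at the origin on the work surface. World frame = base frame: x ahead of the robot, y to its left, z up, the work surface at z = 0. Lengths are in m, angles in rad, forces in N, time in s.
With the tool pointing down it reaches from about 0.375 to 0.975 m from the base axis. Payload 3.8 kg.
Tool frame: the origin (TCP) lies at the very end of the fingers, on their centre line; the grasp point (between the pads) lies 19 mm behind it; z points along the fingers, y is the line along which they close (so a half turn about z gives the same grasp; the last joint's range is limited). The gripper opens to 85 mm and grips with 20 to 120 N. Pads are 22 mm wide; open, the fingers measure 114 mm over their backs; the gripper's body (76 mm by 85 mm) begins 54 mm behind the grasp point. The pads swing forward as they close: fully open they stand 13 mm farther back than shut.
Start: joints at [-1.143, 0.264, 1.604, -0, 1.274, -0.037], TCP at [0.303, -0.603, 0.231] pointing down, gripper open.
Joint ranges: [-2.63, 2.63], [-0.94, 2.18], [0.31, 2.57], [-1.31, 4.45], [0, 2.66], [-2.55, 2.55]. Speed limits (rad/s): [2.57, 2.57, 3.14, 3.14, 3.14, 3.14].

## Interface

Orientations are given as a rotation vector (axis times angle).
In Python, from rig import robot gives the robot as it stands.
- The arm moves only by the tool arm_command, never from a script. Its argument "series" is one flat list of numbers, 5 for each row, row after row: the closure, from 0 (fully open) to 1 (shut), then the shift along the world's x, y, z in mm, then the turn about the world's z in units of 6 degrees (1.0 is 6 degrees). A call has 1 to 20 rows; each row is the pose to reach, as a shift and turn from the pose commanded when the call began; what a row does not reach only later rows make up. A row lasts 1/12 s, in which the tool goes at most 41.7 mm and 7.16 degrees, less where a joint would pass 70% of its speed; a pose out of reach is approached as far as the arm can. A call with a gripper value outside its range is refused whole. The fingers move at their own pace and stop on an object; "squeeze" is the grip in N (left out, the last holds). Time passes only in rows, so rows that repeat a pose let the fingers close. It gives the time, the measured TCP pose, the force, the opening and the grip force at its end, in the units of the state.
- robot.observe(): the state, without advancing time (a new reading comes with each control period).
- robot.grab_frame(name): name is "scene" or "top" or "wrist"; returns a dict with "image" (480x640x3 uint8, blue, green, red), "camera_matrix" (3x3 intrinsics, pixels), "rvec" (rotation vector, rad) and "tvec" (3), from world to camera coordinates, as OpenCV has them. Camera axes: x right, y down, z forward; pixel columns grow to the right and rows downward; lengths in m; the calibration is good to about 2 mm. The wrist camera is an equidistant fisheye: a pixel r from the principal point sees the ray r / f radians off the axis. A picture is of the moment at which its call begins. There is no depth.
- robot.sign_off(): hands the job in; it is judged then, once.
The state is a dict: "t": time; "joint_pos": joint angles; "dq": joint speeds; "joint_torque": joint torques, N m; "tcp_pos": TCP position; "tcp_rot": TCP orientation; "wrist_force": force on the tool from outside, world axes, zero at the start; "torque": the same for the moment, N m; "finger_gap": opening from 0.0 (shut) to 1.0 (fully open); "grip_force": force on a finger pad.
Only numpy, scipy, OpenCV 4.12 (cv2) and the standard library are available. Lean on these libraries where they do the work, as an engineer would, in place of code of your own. Each camera call takes 0.05 s, during which the arm holds its last target. There are 200 camera calls.

## Task

A spare blue rail has fallen to the bottom of the hanging-card tray, beneath the pockets. Slide the red-handled bundle of pockets fully home to the end of the tray away from the fixed bundle and leave it there; then take hold of the rail, tilt it and draw it out diagonally, one end first, up through the gap between the bundles. Finish while holding the rail motionless in the gripper, robot and rail clear of the tray, with all of the rail at least 3 cm higher than the red handle, and leave the other things in the tray and on the desk where they are.

Things in the scene. Friction and masses are not known exactly. Their poses are not given: they have to be found in the camera images.
- tray: grey open-topped tray fixed to the table, 210 (x) x 430 (y) x 150 mm high, walls and floor 5 mm, inside 200 x 420. Origin: centre of its underside; y along its length, z up. Two full-width bundles of card pockets hang in it, undersides 70 and tops 165 mm above the table, open space below: a fixed one at y = -210 to -100 mm and a sliding one, red-handled, 70 mm thick along y
- slider (a joint): travel in m of the sliding bundle along the tray's +y: at 0 it touches the fixed bundle (its centre at tray y = -65 mm), at 0.24 it is fully home at the tray's +y end wall (centre at y = +175 mm). Starts about midway over the rail, stays where left, needs about 2 N, cannot lift or turn
- slider_grip (a point): middle of the red handle on top of the sliding bundle: an upright plate 60 mm (tray x) x 12 mm (tray y), its top 197 mm above the table and free for 30 mm down; this point is 185 mm above the table. It is the highest thing in the tray
- gap_edge (a point): on the tray's centre line, on the lower edge of the fixed bundle that borders the gap (tray y = -100 mm, 70 mm above the table). With the sliding bundle home, the gap between the bundles is 240 mm long (tray y = -100 to +140 mm) and 200 mm wide
- rail: the fallen rail: stiff blue bar with black ends, 300 mm long (its y), 14 wide (x), 18 high (z), about 0.11 kg. Origin: centre of its underside. Lies loose on the tray floor (underside 5 mm above the table), roughly along the tray, its y the same way as the tray's, one end beneath the fixed bundle. Too long to come up level through the gap
- rail_near (a point): centre of the rail's -y end face, the end beneath the fixed bundle (150 mm from the middle)
- rail_far (a point): centre of the rail's +y end face (150 mm from the middle)
- eraser: small white eraser with a blue sleeve, 50 x 22 x 14 mm, lying on top of the fixed pocket bundle of the tray; origin under its centre
- stapler: red and black stapler, 150 x 36 x 55 mm, beside the tray; origin under its centre
- punch: grey two-hole punch, 100 x 120 x 65 mm, beside the tray; origin under its centre
- pencup: dark round pencil cup, 76 mm across, pencils up to 155 mm; origin under its centre
- stamp: rubber stamp with a wooden knob, 60 x 30 x 80 mm; origin under its centre
- cardbox: small wooden box of index cards, 90 x 130 x 92 mm; origin under its centre
- tape: grey tape dispenser, 130 x 55 x 76 mm; origin under its centre

How it is judged:
By the outcome, as a careful person would: the job done as asked, in the order asked, and still so for the second after the job is handed in, while the arm keeps its last pose, push and grip.
It also fails if it takes over 54 s, if anything falls off the work surface, if the arm or the gripper's body presses on something with over 40 N, if the wrist force passes 120 N, or if a joint passes its speed limit or range.

## Working session

There is one attempt and no reset: what is moved stays moved. The work goes in short steps, Python scripts to look and compute and a tool call to move; the robot and the scene stay as the last step left them, time stands still between calls to the robot, and variables do not carry over. Pictures are saved under pics/ and viewed, at most 10 in all, crops included, and the job is handed in when it is done.

Besides the shell and the picture viewer there is one more tool, called after "Request:" by a JSON object that holds its "op" and its "data". arm_command: Moves the arm, as the interface text tells. Its arguments: {"type":"object","properties":{"series":{"type":"array","items":{"type":"number"}},"squeeze":{"type":"number"}},"required":["series"]}

```bash
mkdir -p pics; cat > h.py <<'E'
import numpy as np, cv2
from rig import robot
def grab(n,f=None):
    d=robot.grab_frame(n)
    if f: cv2.imwrite('pics/'+f,d['image'])
    return d
def ray(d,uv,fish=False):
    K=np.array(d['camera_matrix']);R=cv2.Rodrigues(np.array(d['rvec'],float))[0];t=np.array(d['tvec'],float).ravel()
    x=(uv[0]-K[0,2])/K[0,0];y=(uv[1]-K[1,2])/K[1,1]
    if fish:
        r=np.hypot(x,y);v=np.array([x/r*np.sin(r),y/r*np.sin(r),np.cos(r)]) if r>1e-9 else np.array([0,0,1.])
    else: v=np.array([x,y,1.])
    return -R.T@t, R.T@v
def onz(d,uv,z,fish=False):
    o,v=ray(d,uv,fish);return o+v*(z-o[2])/v[2]
def comps(d,lo,hi,amin=30):
    h=cv2.cvtColor(d['image'],cv2.COLOR_BGR2HSV);m=cv2.inRange(h,np.array(lo),np.array(hi))
    n,l,s,c=cv2.connectedComponentsWithStats(m)
    return [(s[i],c[i].round(1),l==i) for i in range(1,n) if s[i,4]>=amin]
E
python3 - <<'E'
from h import *
t=grab('top','t0.png');s=grab('scene','s0.png')
import pickle;pickle.dump((t,s),open('f0.pkl','wb'))
for n,d in(('top',t),('scene',s)):
    print(n,ray(d,(320,240))[0].round(3))
    for nm,lo,hi in(('red',(0,120,80),(8,255,255)),('red2',(172,120,80),(180,255,255)),('blue',(100,100,40),(130,255,255))):
        for st,c,_ in comps(d,lo,hi): print(nm,st,c,onz(d,c,.185).round(3))
print(robot.observe())
E
```

```text
top [0.425 0.006 1.453]
red [268 235  20  29 455] [277.4 248.4] [0.542 0.101 0.185]
red [132 271  38  33 398] [150.7 287. ] [0.422 0.456 0.185]
blue [  80  178   16   79 1049] [ 86.7 217. ] [0.617 0.653 0.185]
blue [291 241  44  11 156] [312.6 246.1] [0.551 0.    0.185]
blue [365 245   8  10  67] [368.5 249.4] [ 0.546 -0.161  0.185]
scene [1.036 0.007 1.593]
red [472 189  44  34 432] [493.7 205.7] [0.478 0.464 0.185]
red [347 216  23  31 509] [357.5 230.6] [0.552 0.103 0.185]
blue [ 558  218   33   88 1212] [574.  261.6] [0.629 0.657 0.185]
blue [252 224  10  11  88] [256.5 228.9] [ 0.55  -0.16   0.185]
blue [295 249  50  13 248] [319.2 254.7] [0.618 0.004 0.185]
{'t': 0.1, 'joint_pos': array([-1.14291235e+00,  2.64685910e-01,  1.60528638e+00, -5.26863442e-05,
        1.27370784e+00, -3.69030469e-02]), 'dq': array([-0.00155152, -0.00112648, -0.00145005,  0.00064109, -0.00154854,
        0.00065128]), 'joint_torque': array([ 8.52854146e-05, -5.16705108e+01, -3.68592095e+01, -1.34914085e-04,
        6.29699338e-03, -2.63768510e-05]), 'tcp_pos': array([ 0.3022522 , -0.60277755,  0.23005465]), 'tcp_rot': array([-3.05515135e+00, -7.23086152e-01,  7.14074980e-04]), 'wrist_force': array([-0.26036465, -0.19716526, -0.38746857]), 'torque': array([-0.00915797,  0.03201638,  0.00261764]), 'grip_force': 0.0, 'finger_gap': 1.000092914628585}
```

View pics/t0.png

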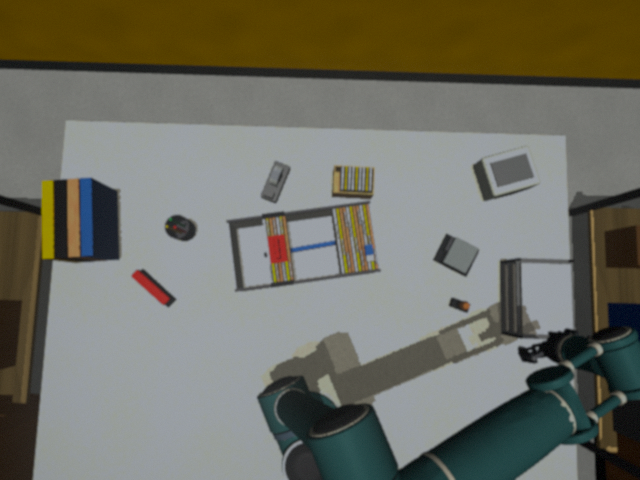

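View pics/s0.png

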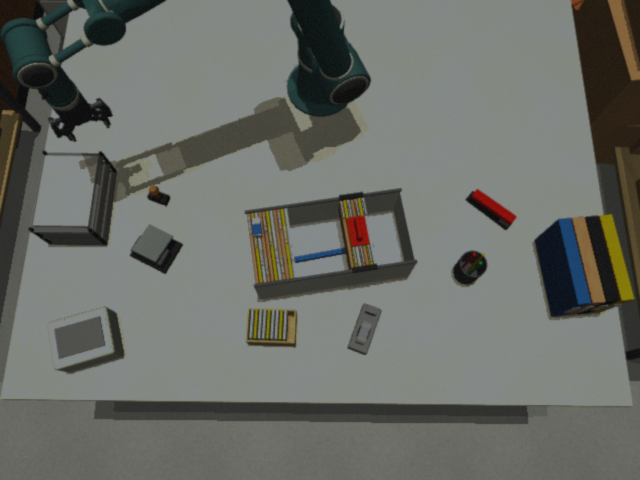

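The top view shows the tray at about (229–380, 203–290), with the red slider at (277,248), the blue rail at (291–335,246) and its dark far end at (265,254). The fixed bundle, with the eraser at (368,249), is on the world −y side. The scene view agrees. Next I zoom in for the tray corners.

```bash
python3 - <<'E'
from h import *
import pickle
t,s=pickle.load(open('f0.pkl','rb'))
a=cv2.resize(t['image'][195:300,220:390],None,fx=4.5,fy=4.5,interpolation=cv2.INTER_CUBIC)[:,:765]
cv2.imwrite('pics/z0.png',a)
b=cv2.resize(s['image'][180:305,240:420],None,fx=4.4,fy=4.4,interpolation=cv2.INTER_CUBIC)
cv2.imwrite('pics/z1.png',b)
E
```

```text
(no output)
```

View pics/z0.png

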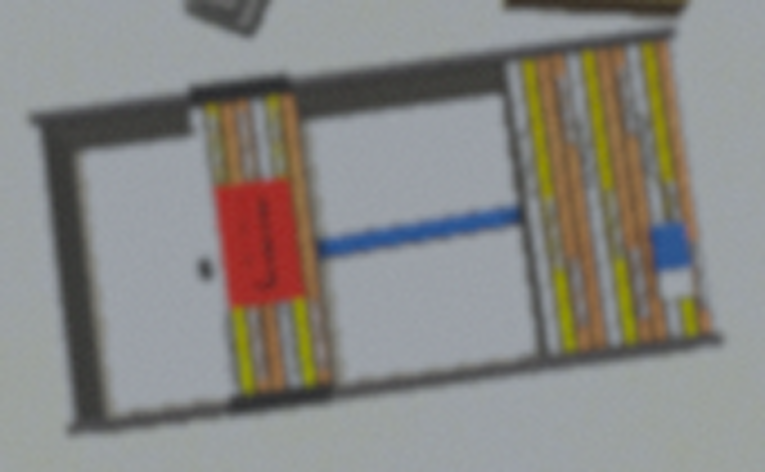

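View pics/z1.png

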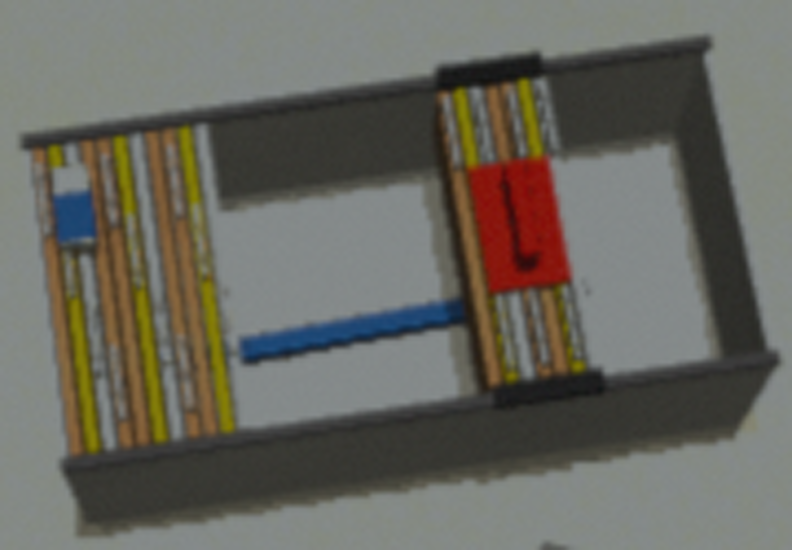

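The zooms give the rim corners. z0 has (35,118), (672,35), (72,430), (718,340); z1 has (25,138), (708,40), (775,358), (67,462). The far black end of the rail is at z0 (205,269), and the rail's blue centre line runs from (322,247) to (520,215).

```bash
python3 - <<'E'
from h import *
import pickle
t,s=pickle.load(open('f0.pkl','rb'))
T=lambda u,v:(220+u/4.5-.4,195+v/4.5-.4)
S=lambda u,v:(240+u/4.4-.4,180+v/4.4-.4)
ct=[onz(t,T(*p),.15)[:2] for p in((35,118),(72,430),(672,35),(718,340))]   # (+x,+y),( -x,+y),(+x,-y),(-x,-y)
cs=[onz(s,S(*p),.15)[:2] for p in((775,358),(708,40),(67,462),(25,138))]
for c in(ct,cs):
    c=np.array(c);yv=(c[0]+c[1]-c[2]-c[3])/2;xv=(c[0]+c[2]-c[1]-c[3])/2
    print(c.round(3).tolist(),'ctr',c.mean(0).round(4),'L',np.linalg.norm(yv).round(3),'W',np.linalg.norm(xv).round(3),'yaw',np.degrees([np.arctan2(-yv[0],yv[1]),np.arctan2(xv[1],xv[0])]).round(2))
ctr=(np.mean(ct,0)+np.mean(cs,0))/2
c=np.array(ct)+np.array(cs);yv=c[0]+c[1]-c[2]-c[3];yaw=np.arctan2(-yv[0],yv[1])
R=np.array([[np.cos(yaw),-np.sin(yaw)],[np.sin(yaw),np.cos(yaw)]])
loc=lambda p:(R.T@(np.array(p)[:2]-ctr)).round(4)
for nm,f,d,p in(('far',T,t,(205,269)),('r1',T,t,(322,247)),('r2',T,t,(520,215)),('sr1',S,s,(245,350)),('sr2',S,s,(462,311))):
    q=onz(d,f(*p),.02);print(nm,q.round(4),loc(q))
for d,i in((t,0),(s,1)):
    for lo in((0,120,80),):
        for st,c,_ in comps(d,lo,(8,255,255)):
            for z in(.17,.185): q=onz(d,c,z);print('red',z,q.round(4),loc(q))
print(ctr,np.degrees(yaw))
for y in(.175,):print('home',ctr+R@[0,y])
o=robot.observe();print(cv2.Rodrigues(o['tcp_rot'])[0].round(3))
E
```

```text
[[0.623, 0.255], [0.419, 0.221], [0.691, -0.165], [0.489, -0.198]] ctr [0.5556 0.0282] L 0.425 W 0.205 yaw [9.38 9.39]
[[0.622, 0.258], [0.417, 0.225], [0.69, -0.161], [0.487, -0.196]] ctr [0.5542 0.0312] L 0.425 W 0.207 yaw [9.33 9.47]
far [0.5364 0.1521 0.02  ] [0.0016 0.1238]
r1 [0.5547 0.0685 0.02  ] [0.0061 0.0383]
r2 [ 0.5821 -0.0737  0.02  ] [ 0.01   -0.1065]
sr1 [ 0.5834 -0.0641  0.02  ] [ 0.0128 -0.0972]
sr2 [0.5553 0.077  0.02  ] [0.008  0.0466]
red 0.17 [0.5432 0.102  0.17  ] [0.0001 0.0732]
red 0.185 [0.5418 0.1009 0.185 ] [-0.0014  0.0724]
red 0.17 [0.4215 0.4609 0.17  ] [-0.0616  0.4471]
red 0.185 [0.4215 0.4556 0.185 ] [-0.0624  0.4419]
red 0.17 [0.4722 0.4689 0.17  ] [-0.0102  0.4468]
red 0.185 [0.4782 0.464  0.185 ] [-0.0051  0.441 ]
red 0.17 [0.5466 0.1045 0.17  ] [0.0039 0.0751]
red 0.185 [0.5518 0.1034 0.185 ] [0.0089 0.0732]
[0.55493641 0.02973073] 9.357425317988106
home [0.52648267 0.20240205]
[[ 0.894  0.448 -0.001]
 [ 0.448 -0.894  0.002]
 [ 0.    -0.002 -1.   ]]
```

Request:
{"op": "arm_command", "data": {"series": [0, 0, 0, 40, 0, 0, 0, 0, 80, 0, 0, 10, 30, 100, 0, 0, 20, 65, 100, 0, 0, 240, 705, 100, -2.87, 0, 240, 705, 100, -2.87, 0, 240, 705, 100, -2.87, 0, 240, 705, 100, -2.87, 0, 240, 705, 100, -2.87, 0, 240, 705, 100, -2.87, 0, 240, 705, 100, -2.87, 0, 240, 705, 100, -2.87, 0, 240, 705, 100, -2.87, 0, 240, 705, 100, -2.87, 0, 240, 705, 100, -2.87, 0, 240, 705, 100, -2.87, 0, 240, 705, 100, -2.87, 0, 240, 705, 100, -2.87, 0, 240, 705, 100, -2.87, 0, 240, 705, 100, -2.87]}}

```text
t: 1.77
tcp_pos: [0.5392, 0.0942, 0.3309]
tcp_rot: [3.131, 0.258, -0.001]
wrist_force: [1.0, 0.4, 0.6]
finger_gap: 1.001
grip_force: 0.0
```

```bash
python3 - <<'E'
from h import *
d=grab('wrist','w0.png')
for nm,lo,hi in(('red',(0,120,60),(8,255,255)),('red2',(172,120,60),(180,255,255)),('blue',(100,100,40),(130,255,255))):
    for st,c,_ in comps(d,lo,hi,100): print(nm,st,c,onz(d,c,.185,1).round(4),onz(d,c,.165,1).round(4))
o=robot.observe();print(o['tcp_pos'],o['joint_pos'].round(2),cv2.Rodrigues(o['tcp_rot'])[0].round(3).tolist())
E
```

```text
red [ 275  162   60   95 5352] [304.8 208.6] [0.5493 0.1075 0.185 ] [0.5453 0.1076 0.165 ]
red [   4  199   61   74 1260] [ 33.6 236.4] [0.4822 0.3761 0.185 ] [0.4735 0.3949 0.165 ]
blue [ 345  176  118   12 1238] [403.4 181.2] [0.5842 0.0344 0.185 ] [0.5826 0.0293 0.165 ]
blue [558 242  22  29 488] [568.3 256.3] [ 0.5486 -0.1491  0.185 ] [ 0.5445 -0.1668  0.165 ]
[0.54099134 0.10122233 0.3304631 ] [ 0.14 -0.02  1.74  0.01  1.42  1.54] [[0.986, 0.168, 0.001], [0.168, -0.986, 0.007], [0.002, -0.006, -1.0]]
```

View pics/w0.png

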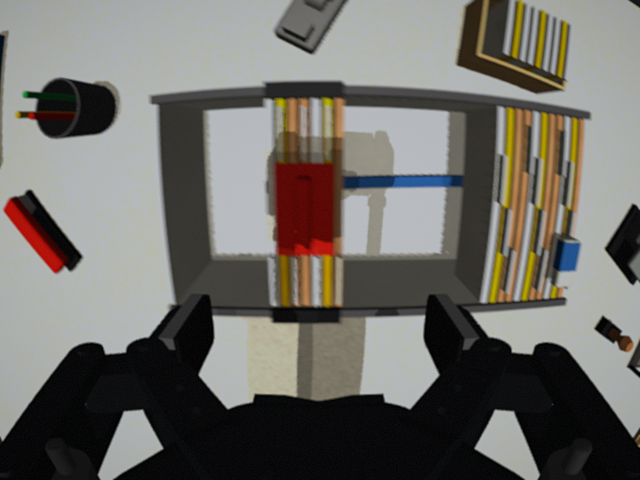

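Request:
{"op": "arm_command", "data": {"series": [0, 4, 3, -80, 0, 0, 4, 3, -120, 0, 0, 4, 3, -145, 0, 0, 4, 3, -160, 0, 0, 4, 3, -160, 0, 0.5, 4, 3, -160, 0, 1, 4, 3, -160, 0, 1, 4, 3, -160, 0, 1, 4, 3, -160, 0, 1, 4, 3, -160, 0, 1, 4, 3, -160, 0, 1, 4, 3, -160, 0, 1, 4, 3, -160, 0, 1, 4, 3, -160, 0], "squeeze": 30}}

```text
t: 2.98
tcp_pos: [0.5446, 0.0956, 0.1735]
tcp_rot: [-3.13, -0.258, -0.006]
wrist_force: [-0.8, 1.9, 5.0]
finger_gap: 0.132
grip_force: 31.1
```

```bash
python3 - <<'E'
from h import *
grab('wrist');o=robot.observe();print(o['t'],o['tcp_pos'],o['tcp_rot'],o['wrist_force'])
E
```

```text
3.0333 [0.54466759 0.09556286 0.17355737] [-3.13030852 -0.25793346 -0.00590332] [-0.9458988   1.71469891  6.60024095]
```

Request:
{"op": "arm_command", "data": {"series": [1, -2, 10, 0, 0, 1, -5, 30, 0, 0, 1, -8, 50, 0, 0, 1, -11, 67, 0, 0, 1, -13, 80, 0, 0, 1, -14, 86, 0, 0, 1, -15, 90, 0, 0, 1, -15, 90, 0, 0, 1, -15, 90, 0, 0]}}

```text
t: 3.78
tcp_pos: [0.5294, 0.1861, 0.1736]
tcp_rot: [-3.13, -0.259, -0.006]
wrist_force: [-0.7, 1.1, 6.1]
finger_gap: 0.136
grip_force: 31.1
```

Request:
{"op": "arm_command", "data": {"series": [1, -1, 4, 0, 0, 1, -1, 8, 0, 0, 1, -2, 10, 0, 0, 1, -2, 12, 0, 0, 1, -2, 12, 0, 0]}}

```text
t: 4.2
tcp_pos: [0.5276, 0.1972, 0.1736]
tcp_rot: [3.131, 0.259, 0.005]
wrist_force: [-0.4, -0.5, 6.1]
finger_gap: 0.13
grip_force: 31.2
```

Request:
{"op": "arm_command", "data": {"series": [1, 0, 2, 0, 0, 1, 0, 4, 0, 0, 1, 0, 4, 0, 0]}}

```text
t: 4.45
tcp_pos: [0.5269, 0.201, 0.1736]
tcp_rot: [3.131, 0.258, 0.003]
wrist_force: [-2.5, -2.0, 6.9]
finger_gap: 0.133
grip_force: 31.4
```

Request:
{"op": "arm_command", "data": {"series": [1, 0, 2, 0, 0, 1, -1, 4, 0, 0, 1, -1, 4, 0, 0]}}

```text
t: 4.7
tcp_pos: [0.5265, 0.2033, 0.1735]
tcp_rot: [3.127, 0.259, 0.005]
wrist_force: [-1.7, -6.9, 7.4]
finger_gap: 0.134
grip_force: 31.5
```

Request:
{"op": "arm_command", "data": {"series": [1, 0, 2, 0, 0, 1, -1, 4, 0, 0, 1, -1, 4, 0, 0]}}

```text
t: 4.95
tcp_pos: [0.5265, 0.2034, 0.1736]
tcp_rot: [3.12, 0.259, 0.006]
wrist_force: [2.7, -19.2, 8.8]
finger_gap: 0.134
grip_force: 32.4
```

Request:
{"op": "arm_command", "data": {"series": [1, 0, -5, 0, 0, 1, 0, -5, 0, 0, 0, 0, -5, 0, 0, 0, 0, -5, 0, 0, 0, 0, -5, 0, 0, 0, 0, -5, 0, 0, 0, 0, -5, 0, 0, 0, 0, -5, 40, 0, 0, 0, -5, 80, 0, 0, 0, -5, 110, 0, 0, 18, -95, 130, 15.4, 0, 18, -95, 130, 15.4, 0, 18, -95, 130, 15.4, 0, 18, -95, 130, 15.4, 0, 18, -95, 130, 15.4, 0, 18, -95, 130, 15.4, 0, 18, -95, 130, 15.4, 0, 18, -95, 130, 15.4, 0, 18, -95, 130, 15.4, 0, 18, -95, 130, 15.4]}}

```text
t: 6.62
tcp_pos: [0.542, 0.1143, 0.3009]
tcp_rot: [-2.4, -2.026, 0.001]
wrist_force: [-0.2, -0.1, 0.5]
finger_gap: 0.996
grip_force: 0.0
```

Request:
{"op": "arm_command", "data": {"series": [0, 0, 0, 0, 0, 0, 0, 0, 0, 3.6, 0, 0, 0, 0, 3.6, 0, 0, 0, 0, 3.6, 0, 0, 0, 0, 3.6]}}

```text
t: 7.03
tcp_pos: [0.5421, 0.1142, 0.301]
tcp_rot: [-1.986, -2.434, 0.001]
wrist_force: [-0.7, 0.4, 0.5]
finger_gap: 1.0
grip_force: 0.0
```

```bash
python3 - <<'E'
from h import *
d=grab('wrist','w1.png');t=grab('top');s=grab('scene')
ctr=np.array([.5549,.0297]);a=np.radians(9.36);R=np.array([[np.cos(a),-np.sin(a)],[np.sin(a),np.cos(a)]])
o=robot.observe();M=cv2.Rodrigues(o['tcp_rot'])[0];print(o['tcp_pos'],'tool y ang',np.degrees(np.arctan2(M[1,1],M[0,1])))
for n,dd,f in(('w',d,1),('t',t,0),('s',s,0)):
    for st,c,m in comps(dd,(100,100,30),(130,255,255),60):
        ys,xs=np.nonzero(m);P=np.array([onz(dd,p,.023 if n!='x' else 0,f)[:2] for p in zip(xs,ys)])
        if abs(P.mean(0)-ctr).max()>.16: continue
        L=(P-ctr)@R
        v=np.linalg.svd(P-P.mean(0),full_matrices=False)[2][0];v*=np.sign(v[1])
        print(n,st,P.mean(0).round(4),L.min(0).round(3),L.max(0).round(3),'ang',np.degrees(np.arctan2(-v[0],v[1])).round(2))
E
```

```text
[0.542193   0.11415292 0.30114916] tool y ang 11.3003546001256
w [ 315  168   11  191 1961] [0.561  0.0349] [-0.003 -0.131] [0.017 0.119] ang 11.58
t [288 241  48  11 152] [ 0.5676 -0.0014] [ 0.001 -0.106] [0.015 0.049] ang 11.79
s [295 244  75  18 363] [0.5632 0.0392] [-0.001 -0.098] [0.02  0.118] ang 11.34
```

View pics/w1.png

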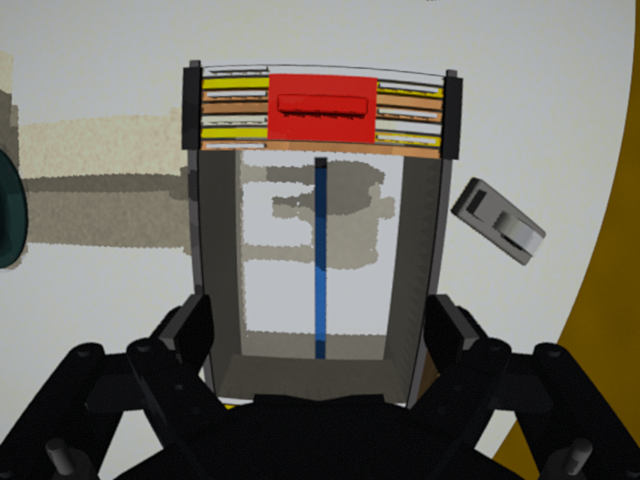

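The wrist view shows the slider home at the top, the handle at (322,105), and the rail as a blue bar at column 320 from row 157 to row 358, midway between the open fingers. The camera sits on the slider side, so I check its clearance.

```bash
python3 - <<'E'
from h import *
d=grab('wrist');o=robot.observe();M=cv2.Rodrigues(o['tcp_rot'])[0]
p=ray(d,(320,240),1)[0];print((M.T@(p-o['tcp_pos'])).round(4),M[:,0].round(3),o['joint_pos'].round(3))
E
```

```text
[ 0.0695  0.0006 -0.1416] [-0.197  0.98   0.   ] [ 0.163 -0.002  1.774  0.     1.369 -0.036]
```

Request:
{"op": "arm_command", "data": {"series": [0, 9, -29, 0, 0, 0, 9, -29, -40, 0, 0, 9, -29, -80, 0, 0, 9, -29, -120, 0, 0, 9, -29, -160, 0, 0, 9, -29, -200, 0, 0, 9, -29, -235, 0, 0, 9, -29, -260, 0, 0.3, 9, -29, -275, 0, 0.3, 9, -29, -285, 0, 0.5, 9, -29, -291, 0, 0.5, 9, -29, -291, 0, 0.5, 9, -29, -291, 0], "squeeze": 20}}

```text
t: 8.32
tcp_pos: [0.5522, 0.0852, 0.0111]
tcp_rot: [1.986, 2.433, 0.002]
wrist_force: [0.1, -0.1, 0.7]
finger_gap: 0.502
grip_force: 0.0
```

Request:
{"op": "arm_command", "data": {"series": [0.7, 0, 0, -1, 0, 1, 0, 0, -2, 0, 1, 0, 0, -2, 0, 1, 0, 0, -2, 0, 1, 0, 0, -2, 0, 1, 0, 0, -2, 0, 1, 0, 0, -2, 0, 1, 0, 0, -2, 0]}}

```text
t: 8.98
tcp_pos: [0.5525, 0.0852, 0.0096]
tcp_rot: [1.985, 2.433, 0.003]
wrist_force: [0.6, 0.7, 6.0]
finger_gap: 0.155
grip_force: 21.1
```

Request:
{"op": "arm_command", "data": {"series": [1, 0, 0, 5, 0, 1, 0, 0, 12, 0, 1, 0, 0, 20, 0, 1, 0, 0, 30, 0, 1, 0, 0, 40, 0, 1, 0, 0, 40, 0]}}

```text
t: 9.48
tcp_pos: [0.5534, 0.0853, 0.0513]
tcp_rot: [1.984, 2.431, 0.005]
wrist_force: [1.6, -0.2, -1.0]
finger_gap: 0.156
grip_force: 20.2
```

```bash
python3 - <<'E'
from h import *
d=grab('wrist','w2.png');s=grab('scene')
a=cv2.resize(s['image'][180:305,240:420],None,fx=3.2,fy=3.2,interpolation=cv2.INTER_CUBIC)
b=cv2.resize(d['image'],(533,400));cv2.imwrite('pics/v2.png',cv2.resize(np.hstack([a,b[:,100:433]]) if a.shape[0]==400 else a,(800,350)))
print(robot.observe()['tcp_pos'],robot.observe()['wrist_force'])
E
```

```text
[0.55209344 0.08516975 0.04939747] [ 0.05293075  0.09134529 -0.00234101]
```

View pics/v2.png

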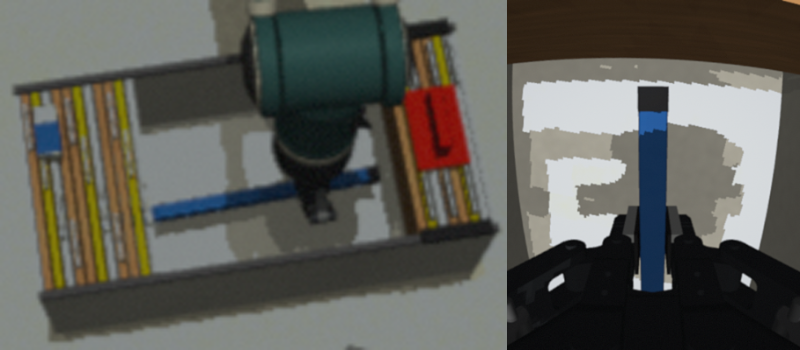

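The far end of the rail is held and rising in the gap, and the slider is still home. In the wrist view the bar widens toward its black end. I work out the tilt from that end.

```bash
cat >> h.py <<'E'
def tilt(L=.073):
    from scipy.optimize import brentq
    d=grab('wrist');o=robot.observe();M=cv2.Rodrigues(o['tcp_rot'])[0]
    b=max(comps(d,(100,100,30),(130,255,255),60),key=lambda c:c[0][4])[0]
    v=b[1];u=b[0]+b[2]/2
    w=[np.ptp(np.nonzero(cv2.inRange(cv2.cvtColor(d['image'][r:r+1],cv2.COLOR_BGR2HSV),(100,100,30),(130,255,255))[0])[0])+1 for r in(v+5,v+60)]
    p,q=ray(d,(u,v),1);p=M.T@(p-o['tcp_pos']);q=M.T@q
    # blue/black boundary ~10 mm inside the end, top face 9 mm above rail axis
    def f(th):
        x=(L-.010)*np.cos(th)-.009*np.sin(th)+0;z=-.009-(L-.010)*np.sin(th)-.009*np.cos(th)
        return (x-p[0])*q[2]-(z-p[2])*q[0]
    ths=np.radians(np.arange(-20,85,1.));F=[f(a) for a in ths]
    r=[np.degrees(brentq(f,ths[i],ths[i+1])).round(1) for i in range(len(F)-1) if F[i]*F[i+1]<0]
    print('v',v,'u',u,'widths',w,'tilt',r,o['tcp_pos'].round(4),o['wrist_force'].round(1),o['t'])
E
python3 -c "
from h import *
for L in(.065,.073,.08): tilt(L)"
```

```text
v 152 u 319.5 widths [np.int64(39), np.int64(37)] tilt [] [0.5514 0.0851 0.0487] [-0.8  0.6 -0.1] 9.6333
v 152 u 319.5 widths [np.int64(39), np.int64(37)] tilt [np.float64(-14.0), np.float64(-7.4)] [0.551  0.0851 0.0482] [-0.7  0.1 -1.4] 9.6833
v 152 u 319.5 widths [np.int64(39), np.int64(37)] tilt [np.float64(15.9)] [0.5507 0.085  0.0478] [-0.9 -0.2 -1.8] 9.7333
```

Request:
{"op": "arm_command", "data": {"series": [1, 0, 0, 15, 0, 1, 0, 0, 30, 0, 1, 0, 0, 45, 0, 1, 0, 0, 60, 0, 1, 0, 0, 70, 0, 1, 0, 0, 75, 0, 1, 0, 0, 75, 0]}}

```text
t: 10.32
tcp_pos: [0.5519, 0.0852, 0.1241]
tcp_rot: [1.986, 2.433, 0.002]
wrist_force: [0.1, 0.5, -1.1]
finger_gap: 0.157
grip_force: 19.9
```

```bash
python3 - <<'E'
from h import *
tilt(.077)
d=grab('wrist','w3.png');s=grab('scene');t=grab('top')
a=cv2.resize(s['image'][190:300,240:410],(510,330),interpolation=cv2.INTER_CUBIC)
b=cv2.resize(d['image'],(440,330))[:,80:360]
cv2.imwrite('pics/v3.png',np.hstack([a,b]))
print(robot.observe()['tcp_pos'],robot.observe()['wrist_force'])
E
```

```text
v 174 u 319.0 widths [np.int64(48), np.int64(42)] tilt [np.float64(21.4)] [0.5513 0.0851 0.1233] [ 0.3  1.  -1.3] 10.3667
[0.5505194  0.08495364 0.12216837] [ 0.15329663 -0.40405498 -0.51820991]
```

View pics/v3.png

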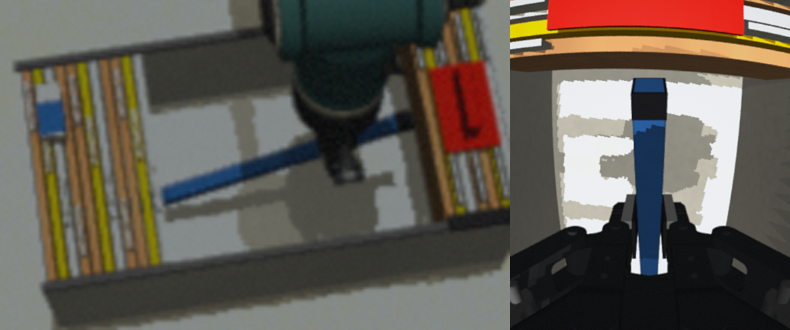

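The rail pivots as hoped: it slopes from scene crop (165,195) up to (410,120), with clearance on both sides. I lift a little more, firm up the grip, then draw it out along its own axis.

Request:
{"op": "arm_command", "data": {"series": [1, 0, 0, 10, 0, 1, 0, 0, 20, 0, 1, 0, 0, 25, 0, 1, 0, 0, 25, 0]}}

```text
t: 10.85
tcp_pos: [0.5528, 0.0853, 0.1506]
tcp_rot: [1.985, 2.432, 0.004]
wrist_force: [0.1, 0.9, -0.4]
finger_gap: 0.157
grip_force: 19.8
```

Request:
{"op": "arm_command", "data": {"series": [1, 0, 0, 0, 0, 1, 0, 0, 0, 0, 1, 0, 0, 0, 0, 1, -1, 5, 6, 0, 1, -3, 15, 18, 0, 1, -5, 25, 30, 0, 1, -7, 35, 42, 0, 1, -9, 45, 54, 0, 1, -11, 55, 66, 0, 1, -11, 55, 66, 0], "squeeze": 60}}

```text
t: 11.68
tcp_pos: [0.5422, 0.1429, 0.219]
tcp_rot: [1.981, 2.433, 0.01]
wrist_force: [0.3, -0.4, -0.7]
finger_gap: 0.143
grip_force: 63.0
```

```bash
python3 - <<'E'
from h import *
tilt(.077)
d=grab('wrist','w4.png');s=grab('scene');t=grab('top')
a=cv2.resize(s['image'][170:300,240:410],(431,330),interpolation=cv2.INTER_CUBIC)
b=cv2.resize(d['image'],(440,330))[:,80:360]
cv2.imwrite('pics/v4.png',np.hstack([a,b]))
print(robot.observe()['tcp_pos'],robot.observe()['wrist_force'])
E
```

```text
v 195 u 319.5 widths [np.int64(51), np.int64(42)] tilt [np.float64(27.7)] [0.5417 0.1417 0.2173] [-1.4  0.7 -0.8] 11.7333
[0.53991895 0.13988607 0.21387523] [ 0.46816057 -0.55570395 -0.82942132]
```

View pics/v4.png

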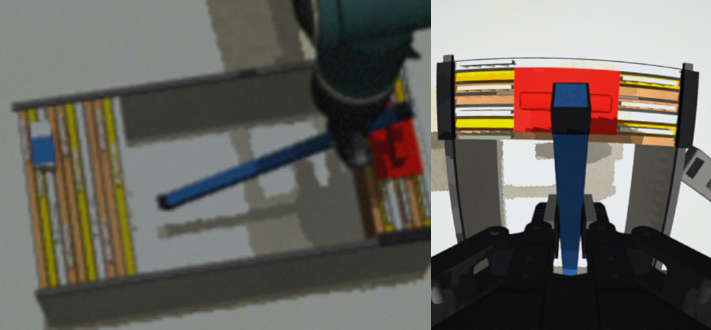

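Both ends are now visible. The near black end, at left-panel (165,200), is free of the fixed bundle, and the far end is above the handle. I lift straight up.

Request:
{"op": "arm_command", "data": {"series": [1, -1, 4, 15, 0, 1, -2, 8, 35, 0, 1, -2, 10, 60, 0, 1, -2, 10, 85, 0, 1, -2, 10, 110, 0, 1, -2, 10, 135, 0, 1, -2, 10, 160, 0, 1, -2, 10, 185, 0, 1, -2, 10, 210, 0, 1, -2, 10, 230, 0, 1, -2, 10, 245, 0, 1, -2, 10, 255, 0, 1, -2, 10, 260, 0, 1, -2, 10, 260, 0, 1, -2, 10, 260, 0, 1, -2, 10, 260, 0, 1, -2, 10, 260, 0, 1, -2, 10, 260, 0]}}

```text
t: 13.38
tcp_pos: [0.538, 0.15, 0.4731]
tcp_rot: [-1.985, -2.433, 0.002]
wrist_force: [-0.1, 0.2, -0.3]
finger_gap: 0.143
grip_force: 63.0
```

```bash
python3 - <<'E'
from h import *
tilt(.077)
s=grab('scene');t=grab('top');w=grab('wrist')
a=cv2.resize(s['image'][120:320,200:440],(396,330),interpolation=cv2.INTER_CUBIC)
b=cv2.resize(t['image'][150:330,200:420],(403,330),interpolation=cv2.INTER_CUBIC)
c=w['image'][:, :]
cv2.imwrite('pics/v5.png',np.hstack([a,b]))
o=robot.observe();print(o['tcp_pos'],o['wrist_force'],o['dq'].round(3),o['finger_gap'],o['grip_force'])
E
```

```text
v 195 u 319.5 widths [np.int64(49), np.int64(42)] tilt [np.float64(28.5)] [0.538  0.1501 0.4734] [-0.2  0.  -1. ] 13.4333
[0.5382041  0.15008773 0.47402224] [ 0.16233358  1.15383149 -1.67879334] [ 0.001 -0.003 -0.005  0.001  0.002 -0.   ] 0.1396995255389741 62.98338174819946
```

View pics/v5.png

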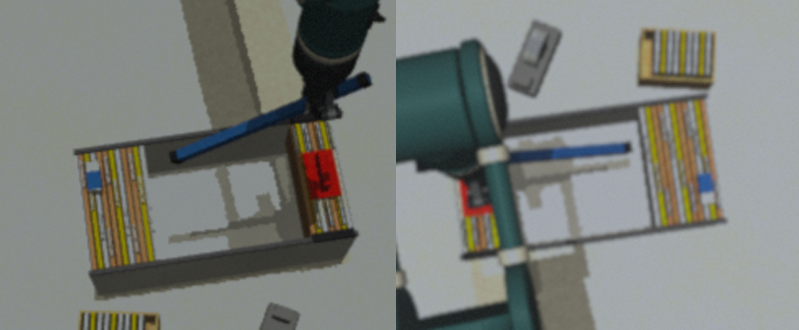

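```bash
python3 - <<'E'
from h import *
s=grab('scene');t=grab('top')
(p,a),(q,b)=ray(s,(304.8,215.2)),ray(t,(327.2,230.7))
k=np.linalg.lstsq(np.c_[a,-b],q-p,rcond=None)[0];print(p+k[0]*a,q+k[1]*b)
ctr=np.array([.5549,.0297]);an=np.radians(9.36);R=np.array([[np.cos(an),-np.sin(an)],[np.sin(an),np.cos(an)]])
for n,d in(('s',s),):
    for st,c,_ in comps(d,(0,120,60),(8,255,255),60): print(c,R.T@(onz(d,c,.17)[:2]-ctr))
o=robot.observe();print(o['tcp_pos'],o['dq'].round(4))
E
```

```text
[ 0.57411789 -0.02950089  0.35531187] [ 0.5740428  -0.0344879   0.35548629]
[493.4 205.8] [-0.00997305  0.44593193]
[394.6 225. ] [0.00343667 0.17460338]
[0.53822799 0.15010328 0.4742518 ] [ 0.0011  0.0006 -0.0009  0.0006 -0.001   0.0004]
```

The rail's lowest end is at z ≈ 0.35 m, which is well above the 0.227 m needed. The slider is at y = +0.175, fully home, and everything is still.

```bash
python3 -c "
from rig import robot
print(robot.sign_off())"
```

```text
the job is handed in; nothing more can be done
None
```

The job is handed in: the slider is fully home at tray y = +175 mm, and the rail came out diagonally through the gap and is held still with its lowest end at about z = 0.35 m, clear of the tray.

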